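# Bolt and clip the stock chest shut

### The arm

A 7-joint arm with a two-finger parallel gripper is mounted at the origin on the work surface. World frame = base frame: x ahead of the robot, y to its left, z up, the work surface at z = 0. Lengths are in m, angles in rad, forces in N, time in s.
With the tool pointing down it reaches from about 0.425 to 0.925 m from the base axis. Payload 6.8 kg.
Tool frame: the origin (TCP) lies at the very end of the fingers, on their centre line; the grasp point (between the pads) lies 19 mm behind it; z points along the fingers, y is the direction in which the jaws open and shut (so a half turn about z gives the same grasp; the last joint's range is limited). The gripper opens to 85 mm and grips with 20 to 120 N. Pads are 22 mm wide; open, the fingers measure 114 mm over their backs; the gripper's body (76 mm by 85 mm) begins 54 mm behind the grasp point. The pads swing forward as they close: fully open they stand 13 mm farther back than shut.
Start: joints at [-1.273, 0.477, 0.022, 1.555, -0.011, 1.109, -0.083], TCP at [0.266, 0.62, 0.231] pointing down, gripper open.
Joint ranges: [-2.96, 2.96], [-0.34, 2.1], [-1.41, 1.46], [0.24, 2.44], [-1.37, 4.51], [0.17, 1.92], [-2.96, 2.96]. Speed limits (rad/s): [2.39, 2.39, 3.14, 3.14, 3.14, 3.14, 3.14].

### API

Orientations are given as a rotation vector (axis times angle).
In Python, from bench import monitor, viewer, job gives the robot as it stands. The module is installed in compiled form; this text tells all that it offers.
- The arm moves only by the tool drive_tool, never from a script. Its argument "commands" is a list of rows, each an object with "linear": the shift along the tool's x, y, z in m, a list of three; "dr": the turn, a rotation vector about the tool's x, y, z in degrees, a list of three; "jaw": the closure, from 0 (fully open) to 1 (shut). A call has 1 to 8 rows; each row shifts and turns the pose as measured when the row begins, along the tool's axes as they then stand; what a row does not reach is not made up. A row lasts 1/8 s, in which the tool goes at most 62.5 mm and 10.7 degrees, less where a joint would pass 70% of its speed; a pose out of reach is approached as far as the arm can. A call is refused whole if a number of a shift passes 0.0625 or a number of a turn 10.7, either way. A call with a gripper value outside its range is refused whole. The fingers move at their own pace and stop on an object; "force" is the grip in N (left out, the last holds). Time passes only in rows, so rows that do not move let the fingers close. It gives the time, the measured TCP pose, the force and the opening at its end, in the units of the state.
- monitor.get_obs(): the state, without advancing time (a new reading comes with each control period).
- viewer.grab_frame(name): name is "scene" or "side" or "wrist"; returns the picture (420x560x3 uint8, red, green, blue); there is no depth.
- viewer.calibration(name): a dict with "K" (3x3 intrinsics, pixels), "R" (3x3) and "t" (3): a world point X has camera coordinates R X + t. Camera axes: x right, y down, z forward; pixel columns grow to the right and rows downward; lengths in m; the calibration is good to about 2 mm. A picture is of the moment at which its call begins: read the wrist's pose just before it. calibration takes no time and is no camera call; for the wrist camera it gives the pose at the moment of the call.
- job.hand_in(): hands the job in, once; it reports no verdict.
The state is a dict: "clock": time; "joints": joint angles; "qvel": joint speeds; "tau": joint torques, N m; "tcp_pos": TCP position; "orientation": TCP orientation; "contact_force": force on the tool from outside, world axes, zero at the start; "moment": the same for the moment, N m; "grip_width": finger opening in m.
Only numpy, scipy, OpenCV 4.12 (cv2) and the standard library are available. Lean on these libraries where they do the work, as an engineer would, in place of code of your own. Each camera call takes 0.05 s, during which the arm holds its last target.

### The job

Lock the jeweller's stock chest for carrying: lift the handle of the bolt out of its notch, slide the bolt across into the keeper and drop the handle fully into the other notch. Then push the spring clip sideways onto the neck of the bolt until it snaps home. Leave the tin, the bottle and the hammer where they are.

Things in the scene. Friction and masses are not known exactly. Their poses are not given: they have to be found in the camera images.
- chest: Fixed wooden chest, 226 mm (its x) by 380 mm (y), lid top 90 mm above its underside, whose centre is the origin; z up; turned up to 23 degrees either way. A steel bolt lies on the lid along the chest's y, its axis at x = 0, 26 mm above the lid, in dark steel saddles 30 mm wide (x), 39 mm high at y = -105, +14 and +41 mm (the last is the keeper).
- open_notch (a point): Point on the bolt axis at the open notch (chest x 0, y -75 mm, 26 mm above the lid). An upright steel strip 8 mm thick, 19 mm from the bolt axis on the +x side, tops out 35 mm above the lid; the open notch in it is straight beside this point, the other notch further along +y. Both are 14 mm wide, open upwards, for a 10 mm handle stalk.
- bolt (a joint): Slide of the bolt along the chest's +y, m: 0 = drawn back. A spring pushes it back (1.5 N at 0, 3.3 N at the end; friction 0.6 N). The other notch lies 60 to 72 mm along: it differs and is not measured. Just past it an end wall, 62 mm above the lid, 8 mm thick (x), 12 mm (y), stops the stalk at any handle angle; touching it, the stalk is 2 mm past the notch's centre.
- handle (a joint): Turn of the handle about the bolt axis, rad: 0 = fully down in a notch, pointing to the chest's +x, 12 degrees above level; grows as its ball is lifted (up and towards -x) to a limit of 0.925. The stalk clears the strip between the notches above about 0.62. Light (about 0.05 N m): it falls down if let go.
- handle_ball (a point): Centre of the steel ball, 24 mm across, at the end of the 10 mm thick handle stalk, 72 mm from the bolt axis. Fully down it is 41 mm above the lid and 70 mm to +x of the bolt axis; it circles that axis as the handle turns. Pinched along the chest's y, the ball pivots in the grip.
- clip (a joint): Slide of the spring clip along the chest's +x, m: 0 = fully back, 0.027 = home against its stop. Held in a track square to the bolt at chest y = +70 mm. With the bolt across, its jaws meet the neck at about 0.013, the push grows to about 5 N (more when fast), and past 0.022 it snaps on. The neck (12 mm thick, 30 mm long) suits any place of the other notch. Pushed on too early, the clip bars the bolt.
- clip_tab (a point): Middle of the top edge of the clip's upright thumb tab: a steel plate 30 mm wide (chest's y), 6 mm thick (x), on the robot's side of the bolt, from 5 mm to 74 mm above the lid. Push its -x face. The two jaws lie ahead of it (+x), above and below the height of the bolt axis.
- tin_mid (a point): Bystander: round aluminium tin, 56 mm across and 42 mm high, on the chest's lid at the -x, -y corner; the point is its centre.
- polish_mid (a point): Bystander: amber bottle 60 mm across, 150 mm high, on the bench; the point is its centre.
- hammer_grip (a point): Bystander: hammer with a wooden handle lying on the bench; the point is in the middle of its handle.

How it is judged:
By the outcome, as a careful person would: the job done as asked, in the order asked, and still so for the second after the job is handed in, with the robot touching nothing.
It also fails if it takes over 48 s, if anything falls off the work surface, if the arm or the gripper's body presses on something with over 40 N, if the wrist force passes 120 N, or if a joint passes its speed limit or range.

## Working session

There is one attempt and no reset: what is moved stays moved. The work goes in short steps, Python scripts to look and compute and a tool call to move; the robot and the scene stay as the last step left them, time stands still between calls to the robot, and variables do not carry over. Pictures are saved under pics/ and viewed, and the job is handed in when it is done.

Besides the shell and the picture viewer there is one more tool, called after "Request:" by a JSON object that holds its "fn" and its "kwargs". drive_tool: Moves the arm, as the interface text tells. Its arguments: {"type":"object","properties":{"commands":{"type":"array"},"force":{"type":"number"}},"required":["commands"]}

```bash
mkdir -p pics; ls; cat > h.py <<'E'
import numpy as np, cv2
from bench import monitor, viewer, job
def snap(name, fn):
    c=viewer.calibration(name); im=viewer.grab_frame(name)
    cv2.imwrite('pics/'+fn, im[:,:,::-1]); return c,im
E
python3 - <<'E'
from h import *
print(monitor.get_obs())
for n in ['scene','side']:
    c,im=snap(n,n+'0.png'); print(n,c)
E
```

```text
pics
{'clock': 0.0, 'joints': array([-1.27313406,  0.47783044,  0.02236369,  1.55647483, -0.01148722,
        1.10931317, -0.08311537]), 'qvel': array([-0.00019321, -0.00149565, -0.00049981, -0.0002867 ,  0.00012028,
       -0.00057596,  0.00158349]), 'tau': array([-1.36814703e-05, -5.96448290e+01,  1.60756577e+00, -2.81196839e+01,
        1.23274143e-02,  9.52168659e-03,  7.80283624e-07]), 'tcp_pos': array([0.26622706, 0.61961635, 0.23029599]), 'orientation': array([-6.32976756e-01, -3.07693984e+00,  2.96006592e-03]), 'contact_force': array([ 0.35984544, -0.83886727, -0.24674298]), 'moment': array([ 0.04290787, -0.02186646, -0.02585604]), 'grip_width': 0.08537316010482136}
scene {'K': array([[472.67832337,   0.        , 276.43331202],
       [  0.        , 472.67832337, 206.14887908],
       [  0.        ,   0.        ,   1.        ]]), 'R': array([[-0.44441545,  0.89578671, -0.00781576],
       [ 0.77020441,  0.37762733, -0.51398713],
       [-0.45747139, -0.23444356, -0.85776229]]), 't': array([ 0.25127428, -0.35953264,  1.7686934 ])}
side {'K': array([[429.15641438,   0.        , 285.11370694],
       [  0.        , 429.15641438, 204.42147652],
       [  0.        ,   0.        ,   1.        ]]), 'R': array([[ 0.81476467, -0.57964767,  0.01292755],
       [-0.3924377 , -0.56775726, -0.72363275],
       [ 0.42679174,  0.58451713, -0.69006415]]), 't': array([-0.4622934 ,  0.28102668,  0.99557875])}
```

View pics/scene0.png

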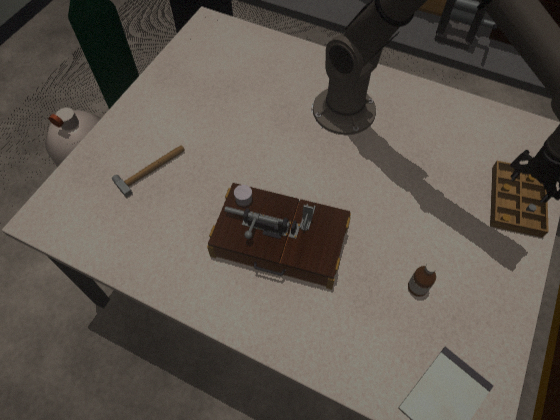

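View pics/side0.png

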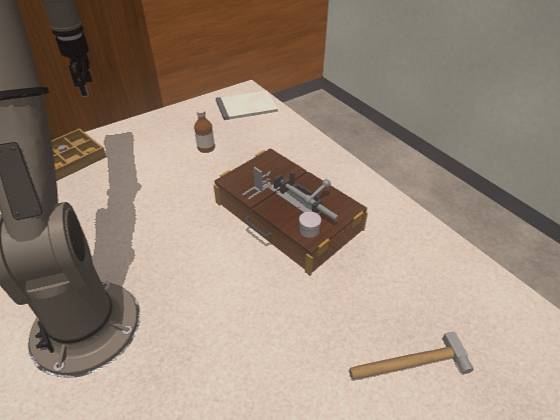

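```bash
python3 - <<'E'
import cv2
a=cv2.imread('pics/scene0.png')[175:290,200:360]; cv2.imwrite('pics/sc_z.png',cv2.resize(a,(800,575),interpolation=cv2.INTER_CUBIC))
a=cv2.imread('pics/side0.png')[145:270,210:370]; cv2.imwrite('pics/si_z.png',cv2.resize(a,None,fx=4.8,fy=4.8,interpolation=cv2.INTER_CUBIC))
E
```

```text
(no output)
```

View pics/sc_z.png

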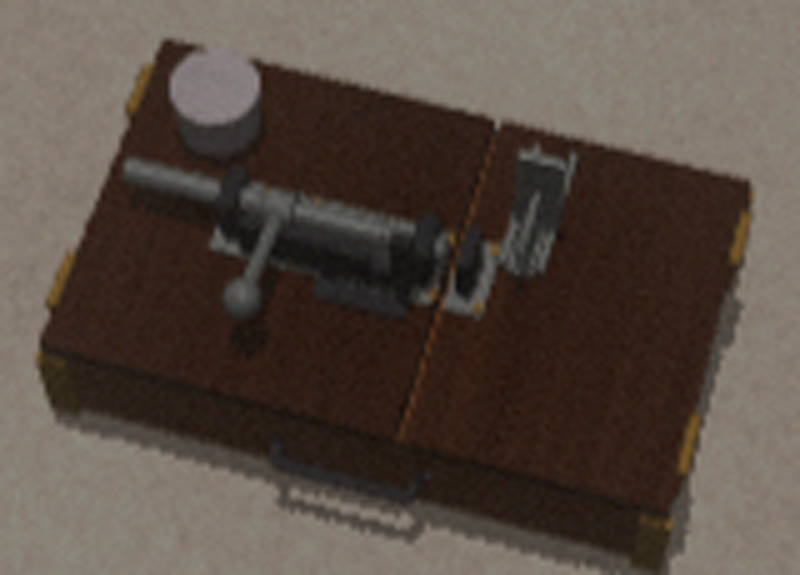

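View pics/si_z.png

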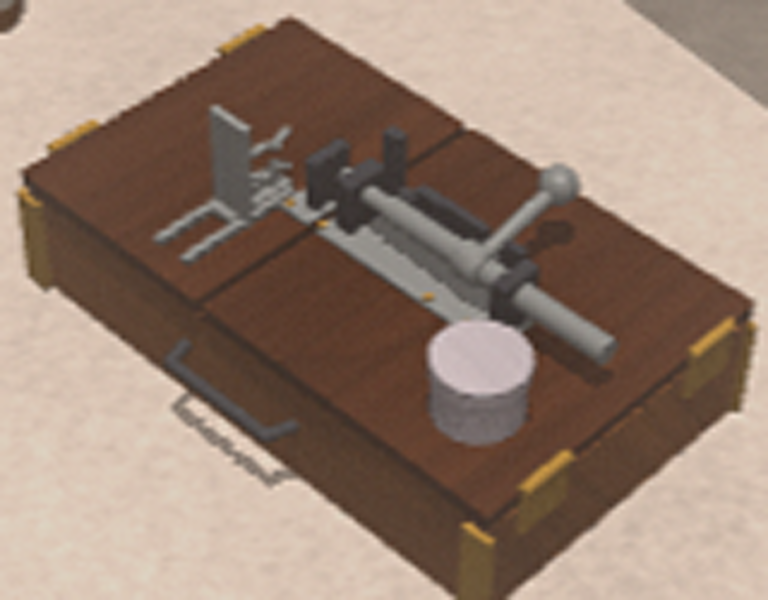

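```bash
cat > fit.py <<'E'
from h import *
from scipy.optimize import least_squares
sc=[((-113,-190,90),(165,42)),((-113,190,90),(750,182)),((113,-190,90),(42,350)),((113,190,90),(668,512)),((70,-75,131),(243,297)),((None,70,164),(545,153))]
si=[((-113,-190,90),(482,516)),((-113,190,90),(25,176)),((113,190,90),(292,18)),((113,-190,90),(752,303)),((70,-75,131),(559,184)),((None,70,164),(230,111))]
C={n:viewer.calibration(n) for n in('scene','side')}
def proj(c,X):
    p=c['K']@(c['R']@X+c['t']); return p[:2]/p[2]
def px(n,u):
    u=np.array(u,float)
    return (u+.5)/5-.5+[200,175] if n=='scene' else (u+.5)/4.8-.5+[210,145]
def chest(p,P): 
    c,s=np.cos(p[2]),np.sin(p[2]); P=np.array(P,float)/1000
    return np.array([p[0]+c*P[0]-s*P[1],p[1]+s*P[0]+c*P[1],p[3]+P[2]])
def res(p,skip=()):
    r=[]
    for n,L in(('scene',sc),('side',si)):
        for P,u in L:
            if P[0] is None: P=(p[4]*1000,)+P[1:]
            r.append(proj(C[n],chest(p,P))-px(n,u))
    return np.concatenate(r)
if __name__=='__main__':
    s=least_squares(res,[.7,0,0,0,-.05],loss='soft_l1')
    print(s.x,np.degrees(s.x[2])); print(res(s.x).reshape(-1,2).round(2))
E
python3 fit.py
```

```text
[ 0.59399981  0.02665066  0.17256535 -0.00193578 -0.04942764] 9.887266229559996
[[-0.17 -0.76]
 [ 0.52  0.15]
 [-0.93 -0.91]
 [ 0.26  0.68]
 [-0.2   0.49]
 [-0.64  1.23]
 [ 0.85  0.25]
 [-1.37 -0.96]
 [-0.57 -0.53]
 [ 0.43 -0.43]
 [-0.59  0.44]
 [-0.54  1.62]]
```

```bash
cat >> h.py <<'E'
from scipy.spatial.transform import Rotation as Ro
POSE=np.array([0.594,0.0267,np.radians(9.9),0.0])
def ch(P,p=POSE):
    c,s=np.cos(p[2]),np.sin(p[2]); P=np.array(P,float)/1000
    return np.array([p[0]+c*P[0]-s*P[1],p[1]+s*P[0]+c*P[1],p[3]+P[2]])
def tochest(X,p=POSE):
    c,s=np.cos(p[2]),np.sin(p[2]); d=np.asarray(X)-[p[0],p[1],p[3]]
    return np.array([c*d[0]+s*d[1],-s*d[0]+c*d[1],d[2]])*1000
def plan(P,flip=None):
    """chest-frame mm TCP target: rotvec (deg, tool) needed and shift in tool axes"""
    o=monitor.get_obs(); R=Ro.from_rotvec(o['orientation']).as_matrix()
    print('t',round(o['clock'],2),'tcp chest',tochest(o['tcp_pos']).round(1),'F',o['contact_force'].round(1),'w',round(o['grip_width'],4))
    y=np.array([-np.sin(POSE[2]),np.cos(POSE[2]),0]); 
    if y@R[:,1]<0: y=-y
    if flip: y=-y
    z=np.array([0,0,-1.]); Rt=np.c_[np.cross(y,z),y,z]
    print('turn deg',np.degrees(Ro.from_matrix(R.T@Rt).as_rotvec()).round(2))
    d=ch(P)-o['tcp_pos']; print('shift tool now (mm)',(R.T@d*1000).round(1),' after turn',(Rt.T@d*1000).round(1))
    print('R',R.round(3).tolist(),'q',o['joints'].round(2))
E
python3 -c "
from h import *
print(ch((70,-75,131)), ch((-49,70,164)))
plan((70,-75,300)); plan((70,-75,300),1)"
```

```text
[ 0.67585234 -0.03514816  0.131     ] [0.53369461 0.08723313 0.164     ]
t 0.1 tcp chest [-220.9  640.5  230.4] F [0.3 0.1 1.1] w 0.0855
turn deg [-9.000e-02 -2.000e-02 -3.315e+01]
shift tool now (mm) [-634.8 -440.1  -68.8]  after turn [-290.9 -715.5  -69.6]
R [[-0.919, 0.395, -0.001], [0.395, 0.919, -0.002], [-0.0, -0.002, -1.0]] q [-1.27  0.48  0.02  1.56 -0.01  1.11 -0.08]
t 0.1 tcp chest [-220.9  640.5  230.4] F [0.3 0.1 1.1] w 0.0855
turn deg [-3.0000e-02  1.2000e-01  1.4685e+02]
shift tool now (mm) [-634.8 -440.1  -68.8]  after turn [290.9 715.5 -69.6]
R [[-0.919, 0.395, -0.001], [0.395, 0.919, -0.002], [-0.0, -0.002, -1.0]] q [-1.27  0.48  0.02  1.56 -0.01  1.11 -0.08]
```

Request:
{"fn": "drive_tool", "kwargs": {"commands": [{"linear":[0,0,-0.02],"dr":[0,0,-8.3],"jaw":0},{"linear":[-0.02,-0.02,-0.02],"dr":[0,0,-8.3],"jaw":0},{"linear":[-0.02,-0.04,-0.02],"dr":[0,0,-8.3],"jaw":0},{"linear":[-0.02,-0.05,-0.01],"dr":[0,0,-8.3],"jaw":0},{"linear":[-0.02,-0.05,0],"dr":[0,0,0],"jaw":0},{"linear":[-0.02,-0.05,0],"dr":[0,0,0],"jaw":0},{"linear":[-0.02,-0.05,0],"dr":[0,0,0],"jaw":0},{"linear":[-0.02,-0.05,0],"dr":[0,0,0],"jaw":0}]}}

```text
clock: 1.1
tcp_pos: [0.4359, 0.3175, 0.2994]
orientation: [0.318, -3.121, 0.01]
contact_force: [0.9, 1.3, -0.1]
grip_width: 0.0854
```

```bash
python3 -c "
from h import *
plan((70,-75,300))"
```

```text
t 1.1 tcp chest [-105.8  313.6  299.4] F [ 0.9  1.3 -0.1] w 0.0854
turn deg [-0.33 -0.31  1.74]
shift tool now (mm) [-163.9 -393.8    0.8]  after turn [-175.8 -388.6   -0.6]
R [[-0.979, -0.202, -0.004], [-0.202, 0.979, -0.007], [0.005, -0.006, -1.0]] q [-0.78  0.2   0.04  1.79 -0.01  1.16  1.03]
```

Request:
{"fn": "drive_tool", "kwargs": {"commands": [{"linear":[-0.023,-0.05,0],"dr":[0,0,1.5],"jaw":0},{"linear":[-0.023,-0.05,0],"dr":[0,0,0],"jaw":0},{"linear":[-0.023,-0.05,0],"dr":[0,0,0],"jaw":0},{"linear":[-0.023,-0.05,0],"dr":[0,0,0],"jaw":0},{"linear":[-0.023,-0.05,0],"dr":[0,0,0],"jaw":0},{"linear":[-0.023,-0.05,0],"dr":[0,0,0],"jaw":0},{"linear":[-0.02,-0.05,0],"dr":[0,0,0],"jaw":0},{"linear":[0,0,0],"dr":[0,0,0],"jaw":0}]}}

```text
clock: 2.1
tcp_pos: [0.6591, -0.0158, 0.2978]
orientation: [0.266, -3.122, 0.015]
contact_force: [-1.0, 0.2, 0.3]
grip_width: 0.0851
```

```bash
python3 -c "
from h import *
plan((70,-75,300))
c,im=snap('wrist','w1.png'); print(c)"
```

```text
t 2.1 tcp chest [ 56.9 -53.  297.8] F [-1.   0.2  0.3] w 0.0851
turn deg [-0.5  -0.54 -0.16]
shift tool now (mm) [-13.2 -21.9  -2.2]  after turn [-13.1 -22.   -2.2]
R [[-0.986, -0.169, -0.008], [-0.169, 0.986, -0.01], [0.009, -0.009, -1.0]] q [-0.26  0.41  0.26  1.52 -0.1   1.23  1.75]
{'K': array([[329.09604212,   0.        , 274.76044517],
       [  0.        , 329.09604212, 211.83387572],
       [  0.        ,   0.        ,   1.        ]]), 'R': array([[-0.16931051,  0.98552778, -0.00830315],
       [ 0.94827381,  0.16519432,  0.27108598],
       [ 0.2685344 ,  0.03802405, -0.96251932]]), 't': array([ 0.12936922, -0.67499181,  0.26767068])}
```

View pics/w1.png

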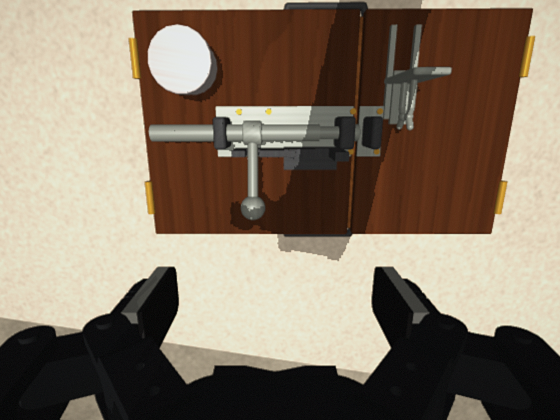

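```bash
python3 - <<'E'
from fit import *
import fit
cw=viewer.calibration('wrist')
W=[((-113,-190,90),(133,10)),((-113,190,90),(532,9)),((113,190,90),(493,233)),((113,-190,90),(157,233)),((70,-75,131),(253,208)),((0,-152,116),(182,132)),]
def rw(p): return np.concatenate([proj(cw,chest(p,P))-np.array(u) for P,u in W[:5]])
def f(p): return np.concatenate([res(p),rw(p)])
for nm,g in(('all',f),('wrist',rw)):
    s=least_squares(g,[.594,.0267,.172,0,-.05],loss='soft_l1'); print(nm,s.x,np.degrees(s.x[2])); print(rw(s.x).reshape(-1,2).round(1).tolist())
    print(proj(cw,chest(s.x,(-49,70,164))),proj(cw,chest(s.x,(0,-75,116))))
fz=lambda p: f([*p[:3],0,p[3]])
s=least_squares(fz,[.594,.0267,.172,-.05],loss='soft_l1'); print(s.x,np.degrees(s.x[2])); print(fz(s.x).reshape(-1,2).round(1).tolist())
E
```

```text
all [ 0.59293496  0.02960318  0.17573568 -0.00251198 -0.0462559 ] 10.068912511862337
[[-0.9, 0.5], [-0.3, -0.3], [-3.0, 0.8], [-1.2, 0.8], [0.2, -1.5]]
[431.48670252  70.87428256] [252.85845991 132.80878218]
wrist [ 0.59263203  0.0303773   0.17614996 -0.00264965 -0.05      ] 10.09264930369524
[[-0.0, 0.4], [0.4, -0.5], [-2.3, 0.6], [-0.4, 0.7], [1.1, -1.7]]
[432.4513518   70.63285388] [253.70496193 132.66194592]
[ 0.5933844   0.02922268  0.17609628 -0.04756995] 10.089573738515817
[[0.4, -0.8], [1.4, -0.2], [-0.1, -0.8], [1.5, 0.4], [0.7, 0.5], [0.1, 1.5], [0.4, -0.9], [-2.1, -1.7], [-1.4, -1.3], [-0.3, -1.6], [-1.3, -0.6], [-0.8, 0.4], [-2.4, 0.2], [1.1, -0.8], [-2.0, 1.8], [-2.3, 1.9], [-0.4, -0.4]]
```

```bash
python3 - <<'E'
import cv2
a=cv2.imread('pics/w1.png')[0:240,210:470]; cv2.imwrite('pics/w1z.png',cv2.resize(a,None,fx=2.5,fy=2.5,interpolation=cv2.INTER_CUBIC))
E
```

```text
(no output)
```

View pics/w1z.png

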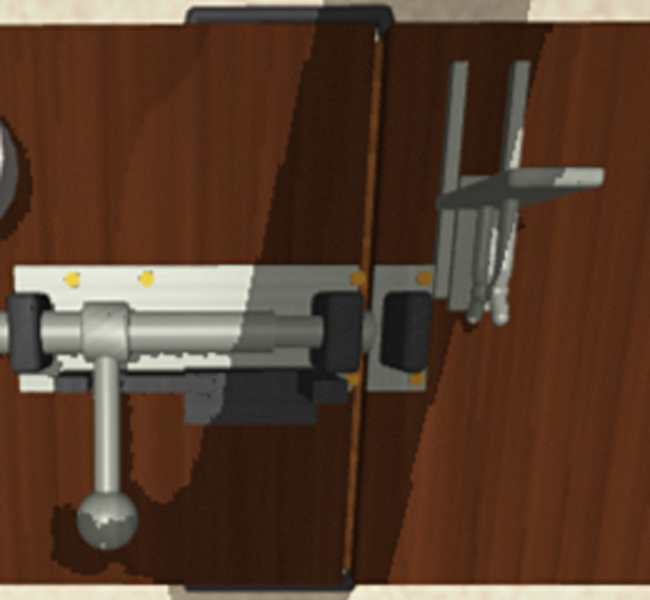

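```bash
sed -i 's/^POSE=.*/POSE=np.array([0.593,0.0293,np.radians(10.05),-0.001])/' h.py; python3 -c "
from h import *
plan((70,-75,200))"
```

```text
t 2.15 tcp chest [ 57.2 -52.6 298.6] F [-0.1  1.3 -0.8] w 0.085
turn deg [-0.37 -0.56 -0.11]
shift tool now (mm) [-13.8 -21.7  98.6]  after turn [-12.8 -22.4  98.6]
R [[-0.985, -0.173, -0.009], [-0.173, 0.985, -0.008], [0.01, -0.007, -1.0]] q [-0.26  0.41  0.26  1.53 -0.1   1.23  1.75]
```

Request:
{"fn": "drive_tool", "kwargs": {"commands": [{"linear":[-0.007,-0.011,0.02],"dr":[-0.4,-0.5,0],"jaw":0.3},{"linear":[-0.006,-0.011,0.03],"dr":[0,0,0],"jaw":0.3},{"linear":[0,0,0.03],"dr":[0,0,0],"jaw":0.3},{"linear":[0,0,0.02],"dr":[0,0,0],"jaw":0.3},{"linear":[0,0,0],"dr":[0,0,0],"jaw":0.3}]}}

```text
clock: 2.78
tcp_pos: [0.6729, -0.0225, 0.1941]
orientation: [0.288, -3.125, -0.01]
contact_force: [-0.3, 0.2, 0.9]
grip_width: 0.0596
```

```bash
python3 -c "
from h import *
plan((70,-75,110))
c,im=snap('wrist','w2.png'); print({k:v.tolist() for k,v in c.items()})
from fit import proj
for P in [(70,-75,131),(0,-75,116),(0,-150,116),(-47,70,164)]: print(P,proj(c,ch(P)).round(1))"
```

```text
t 2.77 tcp chest [ 69.6 -64.9 195.1] F [-0.3  0.2  0.9] w 0.0596
turn deg [ 0.38 -0.15  0.48]
shift tool now (mm) [ -0.5 -10.6  85. ]  after turn [ -0.4 -10.1  85.1]
R [[-0.983, -0.183, -0.004], [-0.183, 0.983, 0.006], [0.003, 0.007, -1.0]] q [-0.22  0.52  0.23  1.6  -0.14  1.04  1.81]
{'K': [[329.0960421242841, 0.0, 274.76044516850567], [0.0, 329.0960421242841, 211.83387572457318], [0.0, 0.0, 1.0]], 'R': [[-0.18282135616752693, 0.9831206531769038, 0.007080467928585264], [0.9448273822986558, 0.17370016754086112, 0.27772192829330256], [0.2718042850797975, 0.0574633195464569, -0.9606354134212237]], 't': [0.14352684552794281, -0.6575692380750199, 0.16225952658171203]}
(70, -75, 131) [258.6 227.9]
(0, -75, 116) [259.  118.4]
(0, -150, 116) [143.2 117.4]
(-47, 70, 164) [560.3  18.7]
```

View pics/w2.png

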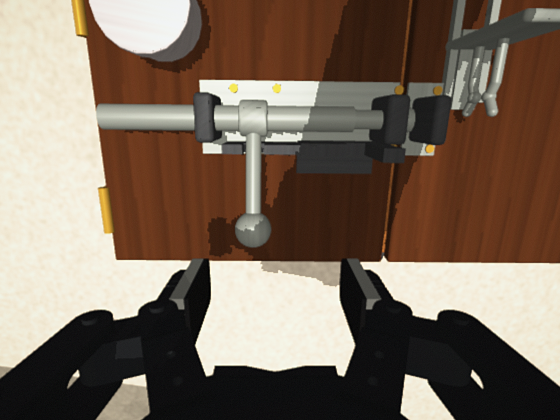

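```bash
sed -i 's/^POSE=.*/POSE=np.array([0.5935,0.0265,np.radians(10.0),-0.001])/' h.py; python3 -c "
from h import *
plan((70,-75,110))
c=viewer.calibration('wrist')
from fit import proj
for P in [(70,-75,131),(0,-75,116),(0,-105,129),(0,14,129),(0,41,129),(-47,70,164)]: print(P,proj(c,ch(P)).round(1), (c['R']@ch(P)+c['t']).round(3))"
```

```text
t 2.83 tcp chest [ 70.4 -62.1 196.2] F [ 1.1 -0.1  0.6] w 0.0597
turn deg [ 0.37 -0.04  0.54]
shift tool now (mm) [  0.5 -13.5  86.1]  after turn [  0.4 -12.9  86.2]
R [[-0.983, -0.183, -0.002], [-0.183, 0.983, 0.006], [0.001, 0.007, -1.0]] q [-0.22  0.52  0.23  1.6  -0.14  1.04  1.81]
(70, -75, 131) [254.4 226. ] [-0.014  0.009  0.22 ]
(0, -75, 116) [254.7 116.8] [-0.013 -0.062  0.215]
(0, -105, 129) [204.7 116.4] [-0.043 -0.059  0.202]
(0, 14, 129) [398.  118.3] [ 0.076 -0.058  0.203]
(0, 41, 129) [441.6 118.7] [ 0.103 -0.057  0.203]
(-47, 70, 164) [553.3  17.4] [ 0.133 -0.093  0.157]
```

Request:
{"fn": "drive_tool", "kwargs": {"commands": [{"linear":[-0.001,-0.007,0.015],"dr":[0.3,0,0.5],"jaw":0.3},{"linear":[0,-0.006,0.02],"dr":[0,0,0],"jaw":0.3},{"linear":[0,0,0.02],"dr":[0,0,0],"jaw":0.3},{"linear":[0,0,0],"dr":[0,0,0],"jaw":0.3}]}}

```text
clock: 3.32
tcp_pos: [0.678, -0.0354, 0.1386]
orientation: [-0.275, 3.127, 0.001]
contact_force: [-0.3, -0.3, 0.3]
grip_width: 0.0601
```

```bash
python3 -c "
from h import *
plan((71,-75,110))
c,im=snap('wrist','w3.png')
from fit import proj
for P in [(70,-75,131),(0,-75,116),(0,-150,116),(-47,70,164)]: print(P,proj(c,ch(P)).round(1))"
```

```text
t 3.33 tcp chest [ 72.5 -75.7 139.6] F [-0.3 -0.3  0.3] w 0.0601
turn deg [0.03 0.13 0.05]
shift tool now (mm) [ 1.5  0.6 29.6]  after turn [ 1.5  0.7 29.6]
R [[-0.985, -0.175, 0.002], [-0.175, 0.985, 0.001], [-0.002, 0.001, -1.0]] q [-0.2   0.58  0.23  1.64 -0.15  0.94  1.83]
(70, -75, 131) [275.6 258.4]
(0, -75, 116) [275.7 112.8]
(0, -150, 116) [121.  112.7]
(-47, 70, 164) [751.5 -48.4]
```

View pics/w3.png

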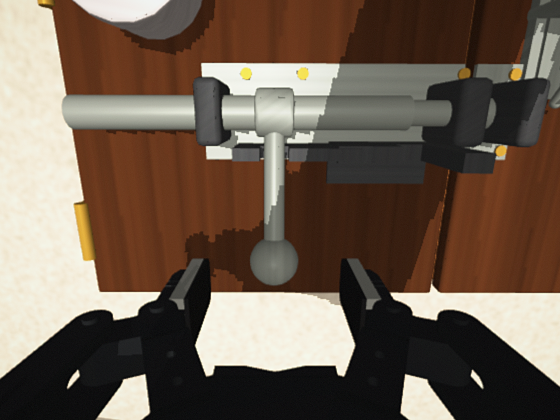

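Request:
{"fn": "drive_tool", "kwargs": {"commands": [{"linear":[0.001,0,0.015],"dr":[0,0,0],"jaw":0.3},{"linear":[0,0,0.015],"dr":[0,0,0],"jaw":0.3},{"linear":[0,0,0],"dr":[0,0,0],"jaw":0.3}]}}

```text
clock: 3.75
tcp_pos: [0.6785, -0.0362, 0.1087]
orientation: [-0.274, 3.124, 0.001]
contact_force: [-0.6, -0.3, 0.5]
grip_width: 0.0596
```

```bash
python3 -c "
from h import *
plan((71,-75,110))
c,im=snap('wrist','w4.png')
c,im=snap('side','s4.png')
cv2.imwrite('pics/s4z.png',cv2.resize(im[100:270,210:370,::-1],None,fx=3.5,fy=3.5))
"
```

```text
t 3.75 tcp chest [ 72.9 -76.5 109.7] F [-0.6 -0.3  0.5] w 0.0596
turn deg [-0.01  0.34  0.02]
shift tool now (mm) [ 1.9  1.5 -0.3]  after turn [ 1.9  1.5 -0.3]
R [[-0.985, -0.174, 0.006], [-0.174, 0.985, 0.001], [-0.006, -0.0, -1.0]] q [-0.19  0.61  0.22  1.66 -0.16  0.88  1.84]
```

View pics/w4.png

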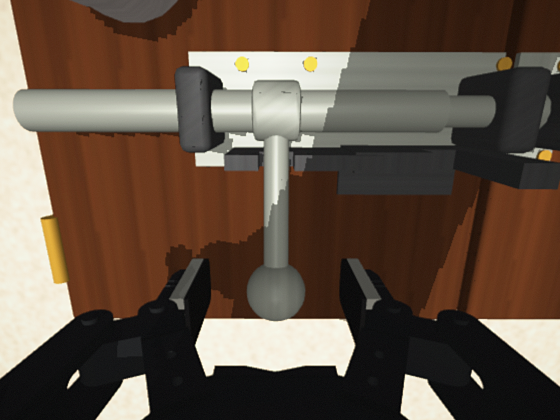

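View pics/s4z.png

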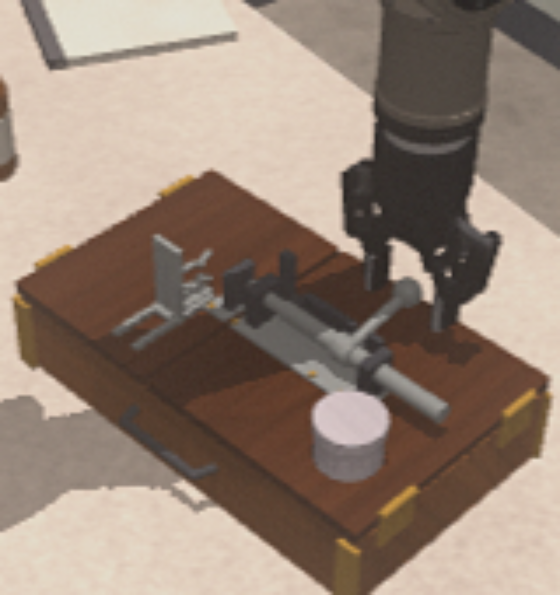

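```bash
python3 -c "
from h import *
from fit import proj
o=monitor.get_obs();R=Ro.from_rotvec(o['orientation']).as_matrix();c=viewer.calibration('wrist')
for z in (0,-10,-19,-25,-30): print(z,[proj(c,o['tcp_pos']+R@np.array([x,0,z/1000])).round(1) for x in(-.003,0,.003)])
"
```

```text
0 [array([274.3, 276.4]), array([274.3, 270.7]), array([274.3, 265. ])]
-10 [array([274.2, 286.7]), array([274.2, 280.8]), array([274.2, 274.7])]
-19 [array([274.2, 297.3]), array([274.2, 291. ]), array([274.2, 284.6])]
-25 [array([274.2, 305.1]), array([274.2, 298.6]), array([274.2, 292. ])]
-30 [array([274.2, 312.1]), array([274.2, 305.4]), array([274.2, 298.6])]
```

Request:
{"fn": "drive_tool", "kwargs": {"commands": [{"linear":[0,0.001,0],"dr":[0,0,0],"jaw":1},{"linear":[0,0,0],"dr":[0,0,0],"jaw":1},{"linear":[0,0,0],"dr":[0,0,0],"jaw":1},{"linear":[0,0,0],"dr":[0,0,0],"jaw":1}], "force": 30}}

```text
clock: 4.35
tcp_pos: [0.6801, -0.0356, 0.1115]
orientation: [-0.273, 3.119, -0.001]
contact_force: [0.4, -0.5, -1.1]
grip_width: 0.0221
```

```bash
python3 -c "
from h import *
plan((71,-75,110))
c,im=snap('wrist','w5.png')
"
```

```text
t 4.35 tcp chest [ 74.5 -76.2 112.5] F [ 0.4 -0.5 -1.1] w 0.0221
turn deg [-0.07  0.58  0.  ]
shift tool now (mm) [3.5 1.2 2.5]  after turn [3.5 1.2 2.5]
R [[-0.985, -0.174, 0.01], [-0.174, 0.985, 0.0], [-0.01, -0.001, -1.0]] q [-0.19  0.61  0.22  1.66 -0.16  0.88  1.84]
```

View pics/w5.png

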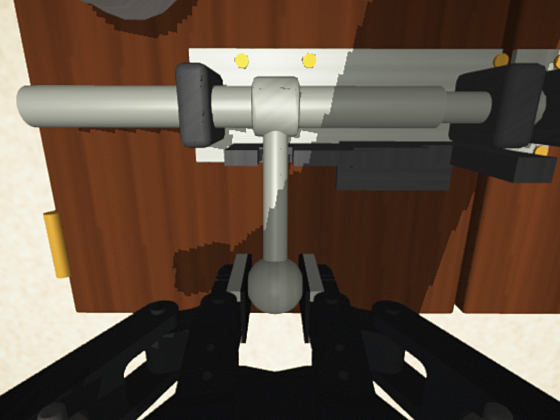

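Request:
{"fn": "drive_tool", "kwargs": {"commands": [{"linear":[0.002,0,-0.008],"dr":[0,0.3,0],"jaw":1},{"linear":[0.003,0,-0.008],"dr":[0,0,0],"jaw":1},{"linear":[0.004,0,-0.008],"dr":[0,0,0],"jaw":1},{"linear":[0,0,0],"dr":[0,0,0],"jaw":1}]}}

```text
clock: 4.9
tcp_pos: [0.6697, -0.0374, 0.1368]
orientation: [-0.273, 3.126, -0.001]
contact_force: [-0.2, -0.7, -2.4]
grip_width: 0.0218
```

```bash
python3 -c "
from h import *
plan((71,-75,110))
c,im=snap('wrist','w6.png')
"
```

```text
t 4.9 tcp chest [ 63.9 -76.2 137.8] F [-0.2 -0.7 -2.4] w 0.0218
turn deg [-0.07  0.18 -0.  ]
shift tool now (mm) [-7.   1.2 27.8]  after turn [-7.1  1.2 27.8]
R [[-0.985, -0.174, 0.003], [-0.174, 0.985, -0.001], [-0.003, -0.001, -1.0]] q [-0.2   0.57  0.23  1.66 -0.15  0.92  1.83]
```

View pics/w6.png

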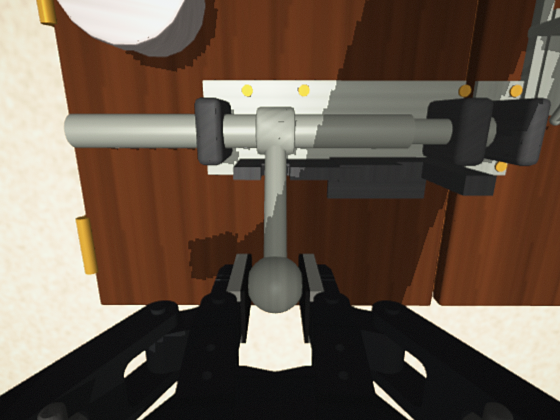

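Request:
{"fn": "drive_tool", "kwargs": {"commands": [{"linear":[0.005,0,-0.007],"dr":[0,0,0],"jaw":1},{"linear":[0.006,0,-0.006],"dr":[0,0,0],"jaw":1},{"linear":[0.006,0,-0.005],"dr":[0,0,0],"jaw":1},{"linear":[0,0,0],"dr":[0,0,0],"jaw":1}]}}

```text
clock: 5.45
tcp_pos: [0.6521, -0.0406, 0.1559]
orientation: [-0.273, 3.126, -0.002]
contact_force: [0.7, -1.0, -2.2]
grip_width: 0.0219
```

```bash
python3 -c "
from h import *
plan((71,-75,110))
c,im=snap('wrist','w7.png')
c,im=snap('side','s7.png')
cv2.imwrite('pics/s7z.png',cv2.resize(im[100:270,210:370,::-1],None,fx=3.5,fy=3.5))
"
```

```text
t 5.45 tcp chest [ 46.  -76.2 156.9] F [ 0.7 -1.  -2.2] w 0.0219
turn deg [-0.08  0.23 -0.01]
shift tool now (mm) [-24.8   1.3  47. ]  after turn [-25.    1.2  46.9]
R [[-0.985, -0.174, 0.004], [-0.174, 0.985, -0.001], [-0.004, -0.001, -1.0]] q [-0.2   0.52  0.23  1.7  -0.14  0.94  1.83]
```

View pics/w7.png

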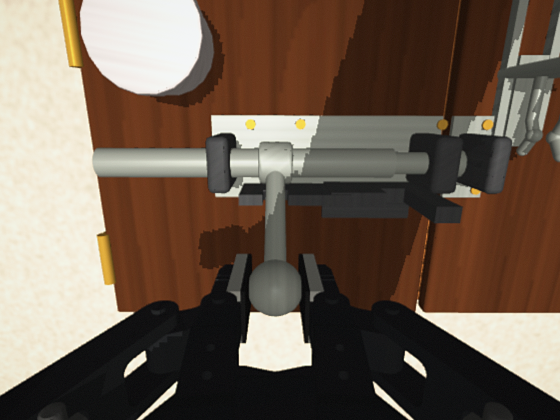

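View pics/s7z.png

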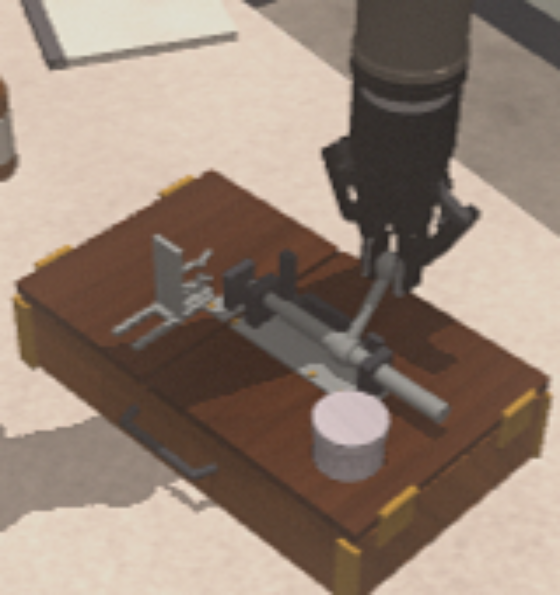

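Request:
{"fn": "drive_tool", "kwargs": {"commands": [{"linear":[0,0.008,0],"dr":[0,0,0],"jaw":1},{"linear":[0,0.014,0],"dr":[0,0,0],"jaw":1},{"linear":[0,0.014,0],"dr":[0,0,0],"jaw":1},{"linear":[0,0.012,0],"dr":[0,0,0],"jaw":1},{"linear":[0,0.006,0],"dr":[0,0,0],"jaw":1},{"linear":[0,0,0],"dr":[0,0,0],"jaw":1}]}}

```text
clock: 6.3
tcp_pos: [0.6431, 0.0155, 0.1552]
orientation: [-0.274, 3.125, -0.006]
contact_force: [1.0, -2.6, -1.2]
grip_width: 0.0218
```

```bash
python3 -c "
from h import *
plan((71,-75,110))
c,im=snap('wrist','w8.png')
"
```

```text
t 6.3 tcp chest [ 46.9 -19.4 156.2] F [ 1.  -2.6 -1.2] w 0.0218
turn deg [-0.23  0.26  0.02]
shift tool now (mm) [-23.8 -55.4  46.5]  after turn [-24.1 -55.6  46.2]
R [[-0.985, -0.174, 0.005], [-0.174, 0.985, -0.003], [-0.005, -0.004, -1.0]] q [-0.29  0.5   0.23  1.72 -0.13  0.92  1.74]
```

View pics/w8.png

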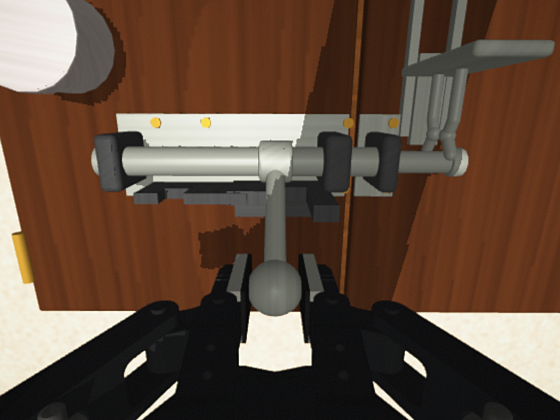

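Request:
{"fn": "drive_tool", "kwargs": {"commands": [{"linear":[0,0.003,0],"dr":[0,0,0],"jaw":1},{"linear":[0,0.002,0],"dr":[0,0,0],"jaw":1},{"linear":[0,0,0],"dr":[0,0,0],"jaw":1}]}}

```text
clock: 6.72
tcp_pos: [0.6424, 0.0189, 0.1552]
orientation: [-0.271, 3.125, -0.007]
contact_force: [0.8, -1.5, -1.8]
grip_width: 0.0221
```

Request:
{"fn": "drive_tool", "kwargs": {"commands": [{"linear":[0,0.002,0],"dr":[0,0,0],"jaw":1},{"linear":[0,0.002,0],"dr":[0,0,0],"jaw":1}]}}

```text
clock: 6.98
tcp_pos: [0.6418, 0.0222, 0.1552]
orientation: [-0.269, 3.125, -0.008]
contact_force: [1.9, -4.0, -1.6]
grip_width: 0.022
```

Request:
{"fn": "drive_tool", "kwargs": {"commands": [{"linear":[0,0.002,0],"dr":[0,0,0],"jaw":1},{"linear":[0,0.001,0],"dr":[0,0,0],"jaw":1}]}}

```text
clock: 7.22
tcp_pos: [0.6413, 0.0253, 0.1553]
orientation: [-0.269, 3.125, -0.008]
contact_force: [1.1, -3.4, -1.6]
grip_width: 0.0218
```

Request:
{"fn": "drive_tool", "kwargs": {"commands": [{"linear":[0,0.002,0],"dr":[0,0,0],"jaw":1},{"linear":[0,0.001,0],"dr":[0,0,0],"jaw":1}]}}

```text
clock: 7.48
tcp_pos: [0.6408, 0.0281, 0.1552]
orientation: [-0.269, 3.125, -0.009]
contact_force: [1.4, -4.8, -2.6]
grip_width: 0.022
```

Request:
{"fn": "drive_tool", "kwargs": {"commands": [{"linear":[0,0.002,0],"dr":[0,0,0],"jaw":1},{"linear":[0,0.001,0],"dr":[0,0,0],"jaw":1}]}}

```text
clock: 7.72
tcp_pos: [0.6407, 0.028, 0.1553]
orientation: [-0.266, 3.124, -0.014]
contact_force: [2.2, -4.7, -2.6]
grip_width: 0.022
```

```bash
python3 -c "
from h import *
plan((71,-75,110))
c,im=snap('wrist','w9.png')
"
```

```text
t 7.72 tcp chest [ 46.8  -6.7 156.3] F [ 2.2 -4.7 -2.6] w 0.022
turn deg [-0.55  0.32 -0.28]
shift tool now (mm) [-24.3 -67.7  47.1]  after turn [-24.2 -68.3  46.3]
R [[-0.986, -0.169, 0.007], [-0.169, 0.986, -0.009], [-0.006, -0.01, -1.0]] q [-0.31  0.5   0.23  1.73 -0.13  0.92  1.7 ]
```

View pics/w9.png

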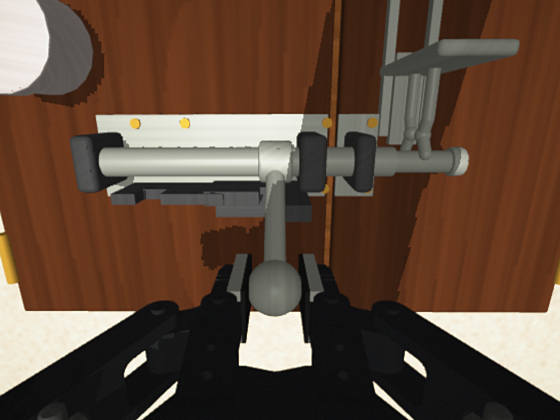

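Request:
{"fn": "drive_tool", "kwargs": {"commands": [{"linear":[0,0.003,0],"dr":[-0.3,0,-0.2],"jaw":1},{"linear":[0,0.004,0],"dr":[-0.3,0,0],"jaw":1}]}}

```text
clock: 8.02
tcp_pos: [0.6406, 0.0284, 0.1554]
orientation: [-0.265, 3.123, -0.01]
contact_force: [4.3, -12.0, -3.7]
grip_width: 0.0217
```

```bash
python3 -c "
from h import *
plan((71,-75,110))
"
```

```text
t 8.03 tcp chest [ 46.7  -6.3 156.4] F [  4.3 -12.   -3.7] w 0.0217
turn deg [-0.39  0.38 -0.31]
shift tool now (mm) [-24.3 -68.3  47.1]  after turn [-24.3 -68.7  46.4]
R [[-0.986, -0.168, 0.008], [-0.168, 0.986, -0.006], [-0.007, -0.007, -1.0]] q [-0.31  0.5   0.23  1.73 -0.13  0.92  1.71]
```

Request:
{"fn": "drive_tool", "kwargs": {"commands": [{"linear":[0,-0.002,0],"dr":[0,0,-0.3],"jaw":1},{"linear":[0,0,0],"dr":[0,0,0],"jaw":1}]}}

```text
clock: 8.28
tcp_pos: [0.641, 0.026, 0.1554]
orientation: [-0.272, 3.123, -0.01]
contact_force: [0.2, -3.7, -0.9]
grip_width: 0.0222
```

```bash
python3 -c "
from h import *
plan((74,-8.7,112))
"
```

```text
t 8.28 tcp chest [ 46.7  -8.7 156.4] F [ 0.2 -3.7 -0.9] w 0.0222
turn deg [-0.39  0.38 -0.06]
shift tool now (mm) [-27.    0.4  44.6]  after turn [-27.3   0.   44.4]
R [[-0.985, -0.173, 0.008], [-0.173, 0.985, -0.006], [-0.007, -0.007, -1.0]] q [-0.31  0.5   0.23  1.73 -0.13  0.92  1.71]
```

Request:
{"fn": "drive_tool", "kwargs": {"commands": [{"linear":[-0.006,0,0.005],"dr":[0,0,0],"jaw":1},{"linear":[-0.006,0,0.006],"dr":[0,0,0],"jaw":1},{"linear":[0,0,0],"dr":[0,0,0],"jaw":1}]}}

```text
clock: 8.65
tcp_pos: [0.6526, 0.0288, 0.1433]
orientation: [-0.273, 3.125, -0.009]
contact_force: [1.1, -4.4, 1.4]
grip_width: 0.0221
```

```bash
python3 -c "
from h import *
plan((74,-8.7,112))
c,im=snap('wrist','w10.png')
"
```

```text
t 8.65 tcp chest [ 58.6  -8.  144.3] F [ 1.1 -4.4  1.4] w 0.0221
turn deg [-0.36  0.22 -0.01]
shift tool now (mm) [-15.3  -0.5  32.4]  after turn [-15.4  -0.7  32.3]
R [[-0.985, -0.173, 0.005], [-0.174, 0.985, -0.006], [-0.004, -0.006, -1.0]] q [-0.3   0.53  0.22  1.71 -0.14  0.91  1.72]
```

View pics/w10.png

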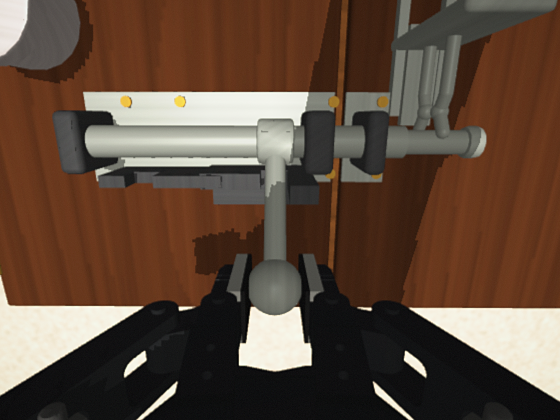

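Request:
{"fn": "drive_tool", "kwargs": {"commands": [{"linear":[-0.005,-0.0005,0.007],"dr":[0,0,0],"jaw":1},{"linear":[-0.0045,0,0.0075],"dr":[0,0,0],"jaw":1},{"linear":[0,0,0],"dr":[0,0,0],"jaw":1}]}}

```text
clock: 9.07
tcp_pos: [0.6627, 0.0304, 0.1283]
orientation: [-0.274, 3.125, -0.008]
contact_force: [-0.5, -3.0, 0.7]
grip_width: 0.022
```

```bash
python3 -c "
from h import *
plan((74,-8.7,112))
"
```

```text
t 9.07 tcp chest [ 68.8  -8.2 129.3] F [-0.5 -3.   0.7] w 0.022
turn deg [-0.33  0.24  0.01]
shift tool now (mm) [-5.1 -0.4 17.3]  after turn [-5.2 -0.5 17.3]
R [[-0.985, -0.174, 0.005], [-0.174, 0.985, -0.005], [-0.004, -0.006, -1.0]] q [-0.3   0.57  0.22  1.69 -0.14  0.9   1.72]
```

Request:
{"fn": "drive_tool", "kwargs": {"commands": [{"linear":[-0.003,-0.0005,0.008],"dr":[0,0,0],"jaw":1},{"linear":[-0.002,0,0.007],"dr":[0,0,0],"jaw":1},{"linear":[0,0,0],"dr":[0,0,0],"jaw":1}]}}

```text
clock: 9.45
tcp_pos: [0.6687, 0.0311, 0.1131]
orientation: [-0.274, 3.124, -0.008]
contact_force: [-1.7, -2.7, 4.4]
grip_width: 0.022
```

```bash
python3 -c "
from h import *
plan((74,-8.7,112))
c,im=snap('wrist','w11.png')
"
```

```text
t 9.45 tcp chest [ 74.8  -8.6 114.1] F [-1.7 -2.7  4.4] w 0.022
turn deg [-0.31  0.31  0.03]
shift tool now (mm) [ 0.9 -0.1  2.1]  after turn [ 0.8 -0.1  2.1]
R [[-0.985, -0.174, 0.006], [-0.174, 0.985, -0.004], [-0.005, -0.005, -1.0]] q [-0.29  0.59  0.21  1.68 -0.15  0.88  1.73]
```

View pics/w11.png

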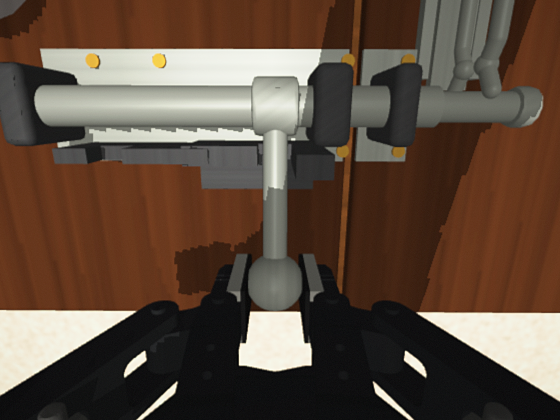

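Request:
{"fn": "drive_tool", "kwargs": {"commands": [{"linear":[0,0,0.002],"dr":[0,0,0],"jaw":1},{"linear":[0,0,0.001],"dr":[0,0,0],"jaw":1}]}}

```text
clock: 9.75
tcp_pos: [0.6689, 0.0307, 0.1127]
orientation: [-0.274, 3.123, -0.007]
contact_force: [-5.8, -3.3, 12.2]
grip_width: 0.022
```

```bash
python3 -c "
from h import *
plan((74,-8.7,112))
"
```

```text
t 9.75 tcp chest [ 75.   -8.9 113.7] F [-5.8 -3.3 12.2] w 0.022
turn deg [-0.28  0.34  0.01]
shift tool now (mm) [1.  0.2 1.7]  after turn [1.  0.2 1.7]
R [[-0.985, -0.174, 0.007], [-0.174, 0.985, -0.004], [-0.006, -0.005, -1.0]] q [-0.29  0.59  0.21  1.68 -0.15  0.87  1.73]
```

Request:
{"fn": "drive_tool", "kwargs": {"commands": [{"linear":[0,0,0],"dr":[0,0,0],"jaw":0.35},{"linear":[0,0,0],"dr":[0,0,0],"jaw":0.35},{"linear":[0,0,0],"dr":[0,0,0],"jaw":0.35}]}}

```text
clock: 10.12
tcp_pos: [0.6688, 0.034, 0.1119]
orientation: [-0.277, 3.123, -0.002]
contact_force: [1.3, -0.3, -0.4]
grip_width: 0.0556
```

```bash
python3 -c "
from h import *
plan((74,-8.7,200))
c,im=snap('wrist','w12.png')
"
```

```text
t 10.12 tcp chest [ 75.5  -5.7 112.9] F [ 1.3 -0.3 -0.4] w 0.0556
turn deg [-0.1   0.38  0.13]
shift tool now (mm) [  0.9  -3.1 -87.1]  after turn [  1.5  -3.  -87.1]
R [[-0.984, -0.176, 0.007], [-0.176, 0.984, -0.001], [-0.007, -0.002, -1.0]] q [-0.29  0.59  0.21  1.68 -0.15  0.87  1.73]
```

View pics/w12.png

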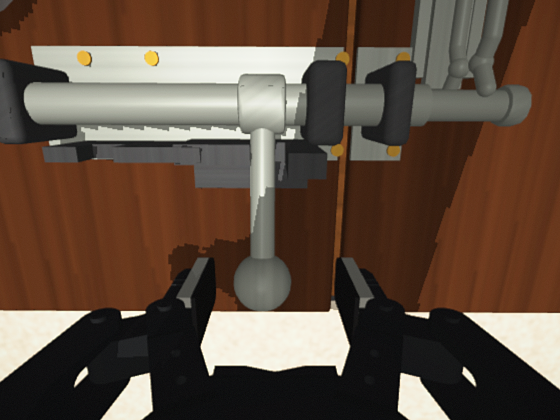

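Request:
{"fn": "drive_tool", "kwargs": {"commands": [{"linear":[0,-0.003,-0.01],"dr":[0,0,0],"jaw":0.35},{"linear":[0,0,-0.03],"dr":[0,0,0],"jaw":0.35},{"linear":[0,0,-0.04],"dr":[0,0,0],"jaw":0.35},{"linear":[0,0,-0.04],"dr":[0,0,0],"jaw":0.35},{"linear":[0.03,0,-0.01],"dr":[0,0,0],"jaw":0.35},{"linear":[0,0,0],"dr":[0,0,0],"jaw":0.35}]}}

```text
clock: 10.92
tcp_pos: [0.639, 0.025, 0.2485]
orientation: [-0.276, 3.121, -0.001]
contact_force: [0.6, 0.2, -0.2]
grip_width: 0.0558
```

```bash
python3 -c "
from h import *
from fit import proj
plan((-80,70,200))
c,im=snap('wrist','w13.png')
for P in [(70,-75+67.5,131),(0,-75+67.5,116),(70,-75+67.5,138),(-47,70,164),(-47,55,164),(-47,85,164)]: print(P,proj(c,ch(P)).round(1))
c,im=snap('side','s13.png')
cv2.imwrite('pics/s13z.png',cv2.resize(im[100:270,210:370,::-1],None,fx=3.5,fy=3.5,interpolation=2))
"
```

```text
t 10.93 tcp chest [ 44.6  -9.4 249.5] F [ 0.6  0.2 -0.2] w 0.0558
turn deg [-0.09  0.47  0.11]
shift tool now (mm) [124.8  79.7  48.3]  after turn [124.6  79.4  49.5]
R [[-0.984, -0.175, 0.008], [-0.175, 0.984, -0.0], [-0.008, -0.002, -1.0]] q [-0.32  0.4   0.25  1.65 -0.11  1.1   1.7 ]
(70, -7.5, 131) [276.9 233.5]
(0, -7.5, 116) [277.1 147.8]
(70, -7.5, 138) [276.9 236.5]
(-47, 70, 164) [397.6  81.9]
(-47, 55, 164) [374.4  81.9]
(-47, 85, 164) [420.8  82. ]
```

View pics/w13.png

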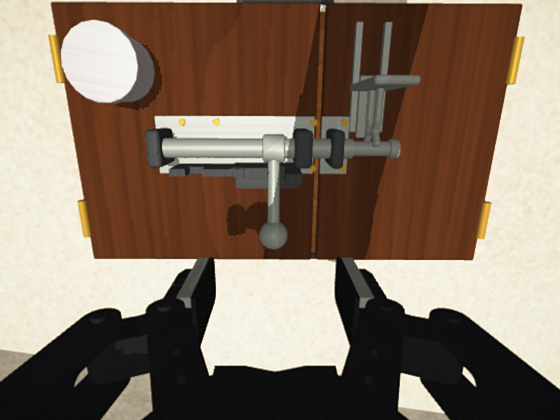

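View pics/s13z.png

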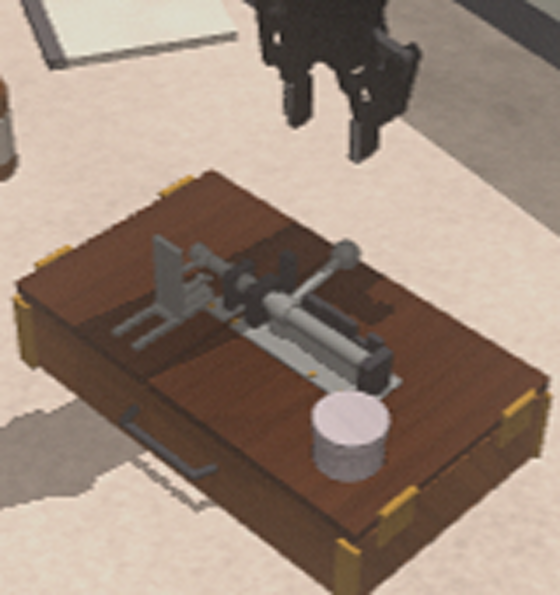

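Request:
{"fn": "drive_tool", "kwargs": {"commands": [{"linear":[0.03,0.02,0],"dr":[0,0.2,0],"jaw":1},{"linear":[0.03,0.02,0],"dr":[0,0.2,0],"jaw":1},{"linear":[0.03,0.02,0],"dr":[0,0,0],"jaw":1},{"linear":[0.03,0.02,0],"dr":[0,0,0],"jaw":1},{"linear":[0.004,0,0.02],"dr":[0,0,0],"jaw":1},{"linear":[0,0,0],"dr":[0,0,0],"jaw":1}]}}

```text
clock: 11.78
tcp_pos: [0.5024, 0.086, 0.2233]
orientation: [0.281, -3.127, 0.004]
contact_force: [0.1, 0.1, -0.1]
grip_width: 0.0003
```

```bash
python3 -c "
from h import *
from fit import proj
plan((-80,70,122))
c=viewer.calibration('side')
for P in [(70,-9.5,131),(70,-9.5,136),(-47,70,164)]: print(P,proj(c,ch(P)).round(1))
c,im=snap('wrist','w14.png')
for P in [(-47,70,164),(-47,55,164),(-47,85,164)]: print(P,proj(c,ch(P)).round(1))
"
```

```text
t 11.78 tcp chest [-79.4  74.4 224.3] F [ 0.1  0.1 -0.1] w 0.0003
turn deg [-0.14 -0.14  0.27]
shift tool now (mm) [  0.4  -4.2 102.3]  after turn [  0.6  -4.4 102.3]
R [[-0.984, -0.178, -0.002], [-0.178, 0.984, -0.003], [0.002, -0.003, -1.0]] q [-0.47  0.21  0.2   1.96 -0.05  0.97  1.51]
(70, -9.5, 131) [307.7 172.3]
(70, -9.5, 136) [307.8 170.9]
(-47, 70, 164) [257.5 168.8]
(-47, 70, 164) [267.9 274.2]
(-47, 55, 164) [245.9 274.1]
(-47, 85, 164) [289.9 274.3]
```

View pics/w14.png

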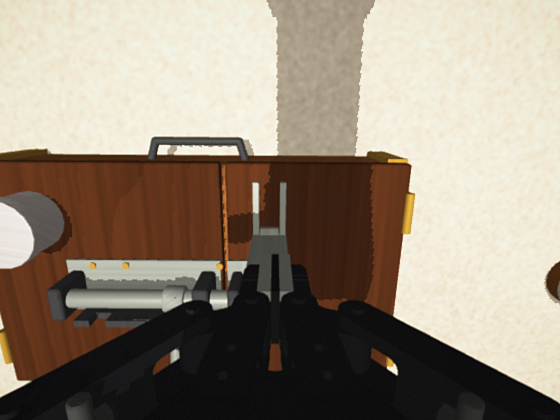

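Request:
{"fn": "drive_tool", "kwargs": {"commands": [{"linear":[0,-0.004,0.02],"dr":[0,0,0.3],"jaw":1},{"linear":[0,0,0.025],"dr":[0,0,0],"jaw":1},{"linear":[0,0,0],"dr":[0,0,0],"jaw":1}]}}

```text
clock: 12.2
tcp_pos: [0.5082, 0.0824, 0.1804]
orientation: [-0.27, 3.126, -0.003]
contact_force: [-0.0, -0.7, -0.2]
grip_width: 0.0002
```

```bash
python3 -c "
from h import *
from fit import proj
plan((-80,70,122))
c,im=snap('wrist','w15.png')
c,im=snap('side','s15.png')
cv2.imwrite('pics/s15z.png',cv2.resize(im[100:270,210:370,::-1],None,fx=3.5,fy=3.5,interpolation=2))
"
```

```text
t 12.2 tcp chest [-74.3  69.8 181.4] F [-0.  -0.7 -0.2] w 0.0002
turn deg [-0.13  0.2  -0.12]
shift tool now (mm) [ 5.9  0.3 59.3]  after turn [ 5.7  0.2 59.4]
R [[-0.985, -0.172, 0.004], [-0.172, 0.985, -0.002], [-0.004, -0.002, -1.0]] q [-0.45  0.27  0.2   2.   -0.07  0.87  1.53]
```

View pics/w15.png

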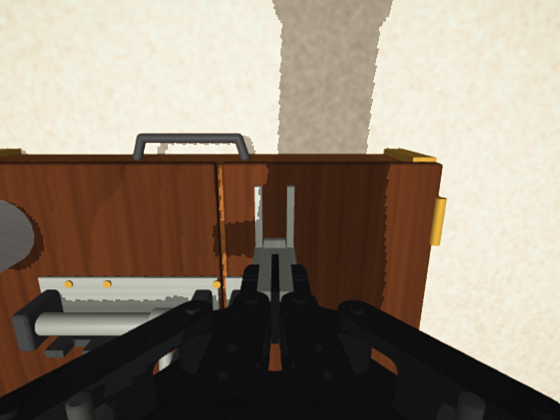

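View pics/s15z.png

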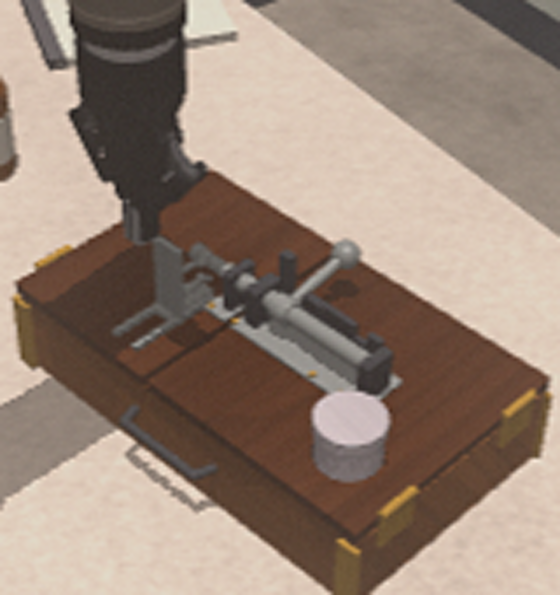

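Request:
{"fn": "drive_tool", "kwargs": {"commands": [{"linear":[0.009,0,0],"dr":[0,0.3,0],"jaw":1},{"linear":[0.002,0,0.02],"dr":[0,0,0],"jaw":1},{"linear":[0.002,0,0.02],"dr":[0,0,0],"jaw":1},{"linear":[0,0,0],"dr":[0,0,0],"jaw":1}]}}

```text
clock: 12.8
tcp_pos: [0.4981, 0.0807, 0.1456]
orientation: [-0.269, 3.122, 0.0]
contact_force: [-0.8, 0.0, 0.6]
grip_width: 0.0001
```

```bash
python3 -c "
from h import *
plan((-80,70,122))
c,im=snap('side','s16.png')
cv2.imwrite('pics/s16z.png',cv2.resize(im[100:270,210:370,::-1],None,fx=3.5,fy=3.5,interpolation=2))
"
```

```text
t 12.8 tcp chest [-84.5  70.  146.6] F [-0.8  0.   0.6] w 0.0001
turn deg [-0.03  0.45 -0.16]
shift tool now (mm) [-4.3  0.1 24.6]  after turn [-4.5  0.  24.6]
R [[-0.985, -0.171, 0.008], [-0.171, 0.985, 0.001], [-0.008, -0.0, -1.0]] q [-0.45  0.3   0.19  2.06 -0.08  0.78  1.54]
```

View pics/s16z.png

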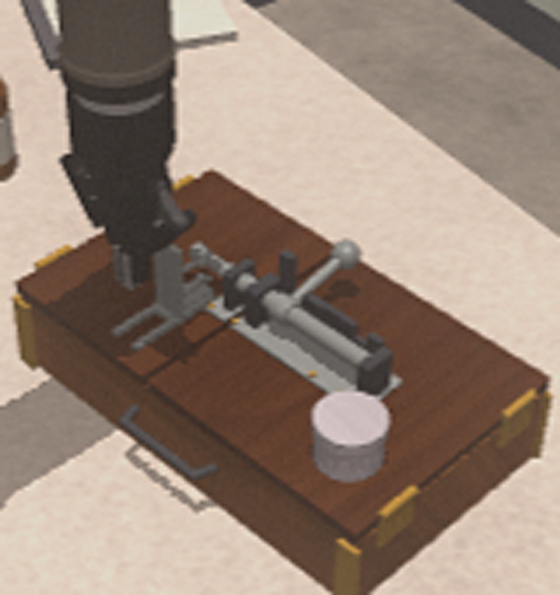

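Request:
{"fn": "drive_tool", "kwargs": {"commands": [{"linear":[0,0,0.012],"dr":[0,0.3,0],"jaw":1},{"linear":[0,0,0.01],"dr":[0,0,0],"jaw":1},{"linear":[0,0,0],"dr":[0,0,0],"jaw":1},{"linear":[-0.005,0,0],"dr":[0,0,0],"jaw":1},{"linear":[-0.005,0,0],"dr":[0,0,0],"jaw":1},{"linear":[0,0,0],"dr":[0,0,0],"jaw":1}]}}

```text
clock: 13.6
tcp_pos: [0.5117, 0.0833, 0.1255]
orientation: [-0.269, 3.122, 0.002]
contact_force: [-0.3, -0.2, 0.5]
grip_width: 0.0002
```

```bash
python3 -c "
from h import *
plan((-61,70,122))
"
```

```text
t 13.6 tcp chest [-70.7  70.2 126.5] F [-0.3 -0.2  0.5] w 0.0002
turn deg [ 0.02  0.48 -0.16]
shift tool now (mm) [-9.7 -0.1  4.5]  after turn [-9.7 -0.2  4.5]
R [[-0.985, -0.171, 0.008], [-0.171, 0.985, 0.002], [-0.008, 0.0, -1.0]] q [-0.44  0.36  0.19  2.04 -0.1   0.75  1.55]
```

Now push in steps, watching force.

Request:
{"fn": "drive_tool", "kwargs": {"commands": [{"linear":[-0.004,0,0.001],"dr":[0,0,0],"jaw":1},{"linear":[-0.004,0,0],"dr":[0,0,0],"jaw":1}]}}

```text
clock: 13.85
tcp_pos: [0.5199, 0.0847, 0.1246]
orientation: [-0.269, 3.122, 0.002]
contact_force: [-1.4, -0.1, -0.2]
grip_width: -0.0005
```

Request:
{"fn": "drive_tool", "kwargs": {"commands": [{"linear":[-0.004,0,0],"dr":[0,0,0],"jaw":1},{"linear":[-0.004,0,0],"dr":[0,0,0],"jaw":1}]}}

```text
clock: 14.1
tcp_pos: [0.5277, 0.0861, 0.1245]
orientation: [-0.269, 3.123, 0.002]
contact_force: [-7.3, -1.9, 3.2]
grip_width: 0.0001
```

Request:
{"fn": "drive_tool", "kwargs": {"commands": [{"linear":[-0.004,0,0],"dr":[0,0,0],"jaw":1},{"linear":[-0.003,0,0],"dr":[0,0,0],"jaw":1}]}}

```text
clock: 14.35
tcp_pos: [0.529, 0.0859, 0.1228]
orientation: [0.268, -3.124, 0.001]
contact_force: [-8.2, -1.6, 4.2]
grip_width: -0.0001
```

```bash
python3 -c "
from h import *
plan((-61,70,122))
c,im=snap('side','s17.png')
cv2.imwrite('pics/s17z.png',cv2.resize(im[100:270,210:370,::-1],None,fx=3.5,fy=3.5,interpolation=2))
"
```

```text
t 14.35 tcp chest [-53.2  69.7 123.8] F [-8.2 -1.6  4.2] w -0.0001
turn deg [ 0.01 -0.37 -0.18]
shift tool now (mm) [7.8 0.2 1.9]  after turn [7.8 0.3 1.8]
R [[-0.985, -0.17, -0.006], [-0.17, 0.985, -0.001], [0.006, 0.0, -1.0]] q [-0.43  0.39  0.19  1.99 -0.1   0.77  1.56]
```

View pics/s17z.png

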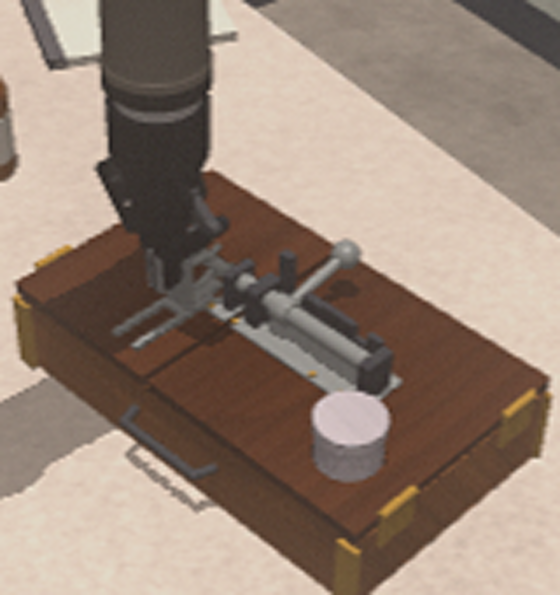

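Request:
{"fn": "drive_tool", "kwargs": {"commands": [{"linear":[-0.006,0,-0.001],"dr":[0,0,0],"jaw":1},{"linear":[-0.006,0,-0.001],"dr":[0,0,0],"jaw":1}]}}

```text
clock: 14.65
tcp_pos: [0.536, 0.087, 0.1229]
orientation: [0.267, -3.113, 0.002]
contact_force: [-1.5, 0.1, -0.4]
grip_width: -0.0
```

```bash
python3 -c "
from h import *
plan((-61,70,122))
c,im=snap('scene','c18.png')
cv2.imwrite('pics/c18z.png',cv2.resize(im[150:270,210:370,::-1],None,fx=4.5,fy=4.5,interpolation=2))
c,im=snap('wrist','w18.png')
"
```

```text
t 14.65 tcp chest [-46.1  69.6 123.9] F [-1.5  0.1 -0.4] w -0.0
turn deg [ 0.   -1.01 -0.2 ]
shift tool now (mm) [14.8  0.4  2.2]  after turn [14.9  0.4  1.9]
R [[-0.985, -0.17, -0.017], [-0.17, 0.985, -0.003], [0.018, 0.0, -1.0]] q [-0.43  0.41  0.19  1.97 -0.11  0.79  1.57]
```

View pics/c18z.png

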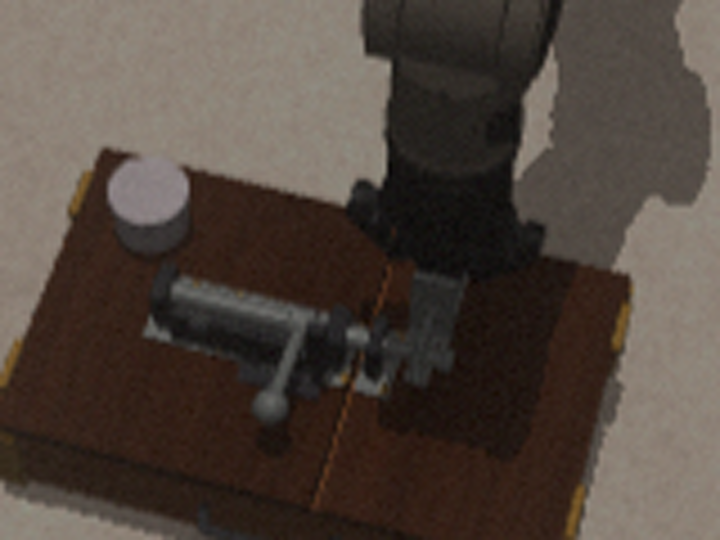

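View pics/w18.png

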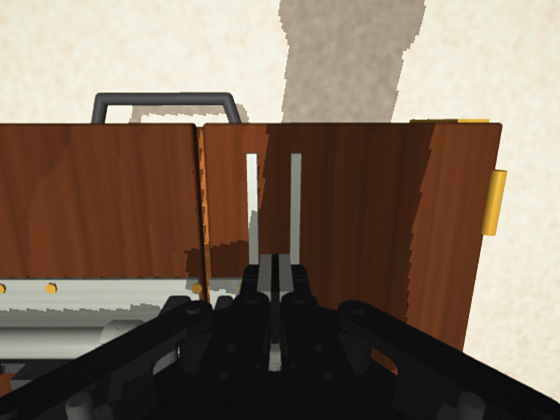

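Request:
{"fn": "drive_tool", "kwargs": {"commands": [{"linear":[-0.005,0,-0.001],"dr":[0,-0.5,0],"jaw":1},{"linear":[-0.005,0,-0.001],"dr":[0,0,0],"jaw":1}]}}

```text
clock: 15.0
tcp_pos: [0.5396, 0.0873, 0.1234]
orientation: [0.266, -3.107, 0.003]
contact_force: [-18.6, -3.4, 10.2]
grip_width: -0.0002
```

Request:
{"fn": "drive_tool", "kwargs": {"commands": [{"linear":[-0.005,0,-0.001],"dr":[0,0,0],"jaw":1},{"linear":[-0.005,0,-0.001],"dr":[0,0,0],"jaw":1}]}}

```text
clock: 15.25
tcp_pos: [0.5386, 0.087, 0.1229]
orientation: [0.263, -3.084, 0.006]
contact_force: [-18.6, -2.5, 14.1]
grip_width: -0.0001
```

```bash
python3 -c "
from h import *
from fit import proj
plan((-61,70,122))
c=viewer.calibration('scene')
for x in (-47,-34,-25,-20): print(x,((proj(c,ch((x,70,164)))-[210,150])*4.5).round(1))
"
```

```text
t 15.25 tcp chest [-43.6  69.1 123.9] F [-18.6  -2.5  14.1] w -0.0001
turn deg [ 0.01 -2.65 -0.25]
shift tool now (mm) [17.3  0.8  2.7]  after turn [17.4  0.9  1.9]
R [[-0.984, -0.169, -0.046], [-0.169, 0.986, -0.008], [0.046, 0.0, -0.999]] q [-0.42  0.42  0.19  1.94 -0.11  0.83  1.57]
-47 [439.9 255.4]
-34 [434.9 272.2]
-25 [431.3 283.9]
-20 [429.3 290.5]
```

Request:
{"fn": "drive_tool", "kwargs": {"commands": [{"linear":[0.01,0,0],"dr":[0,-1,0],"jaw":1},{"linear":[0.015,0,0],"dr":[0,-1,0],"jaw":1},{"linear":[0.015,0,0],"dr":[0,-0.5,0],"jaw":1},{"linear":[0,0,-0.03],"dr":[0,0,0],"jaw":1},{"linear":[0,0,-0.05],"dr":[0,0,0],"jaw":1},{"linear":[0,0,-0.05],"dr":[0,0,0],"jaw":1},{"linear":[0,0,0],"dr":[0,0,0],"jaw":1}]}}

```text
clock: 16.12
tcp_pos: [0.5019, 0.0806, 0.2599]
orientation: [-0.266, 3.121, 0.002]
contact_force: [0.9, 0.0, 0.1]
grip_width: -0.0002
```

```bash
python3 -c "
from h import *
from fit import proj
plan((0,60,290))
for n in('scene','side','wrist'):
    c,im=snap(n,n+'19.png')
    if n=='scene': cv2.imwrite('pics/c19z.png',cv2.resize(im[175:265,205:325,::-1],None,fx=6,fy=6,interpolation=2))
    if n=='side': cv2.imwrite('pics/s19z.png',cv2.resize(im[140:240,230:350,::-1],None,fx=6,fy=6,interpolation=2))
    for x in (-47,-34,-25,-20):
        p=proj(c,ch((x,70,164))); print(n,x,p.round(1),((p-([205,175] if n=='scene' else [230,140]))*6).round(0))
"
```

```text
t 16.12 tcp chest [-80.8  69.2 260.9] F [0.9 0.  0.1] w -0.0002
turn deg [ 0.02  0.55 -0.25]
shift tool now (mm) [-81.1  -8.8 -28.4]  after turn [-80.8  -9.2 -29.1]
R [[-0.986, -0.169, 0.009], [-0.169, 0.986, 0.002], [-0.01, 0.0, -1.0]] q [-0.47  0.16  0.22  1.93 -0.04  1.04  1.5 ]
scene -47 [307.8 206.8] [617. 191.]
scene -34 [306.6 210.5] [610. 213.]
scene -25 [305.8 213.1] [605. 229.]
scene -20 [305.4 214.5] [602. 237.]
side -47 [257.5 168.8] [165. 173.]
side -34 [261.  166.7] [186. 160.]
side -25 [263.4 165.3] [200. 152.]
side -20 [264.7 164.5] [208. 147.]
wrist -47 [275.8 258.9] [275. 713.]
wrist -34 [275.9 274. ] [275. 804.]
wrist -25 [275.9 284.2] [275. 865.]
wrist -20 [275.9 289.7] [276. 898.]
```

View pics/c19z.png

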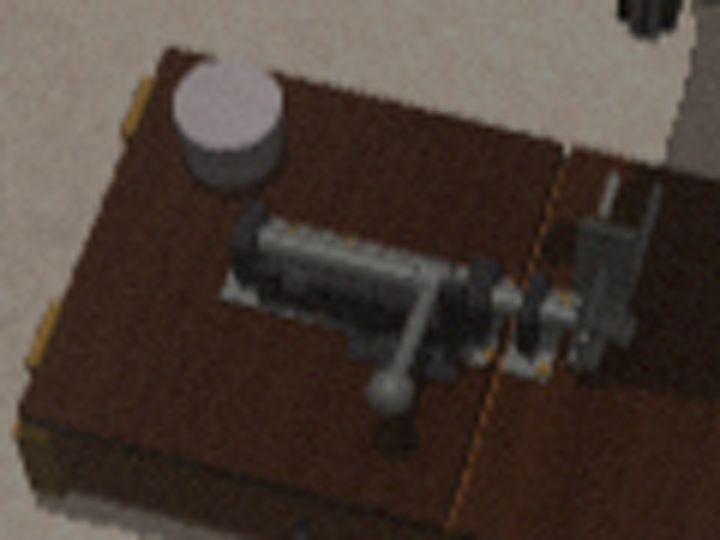

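View pics/s19z.png

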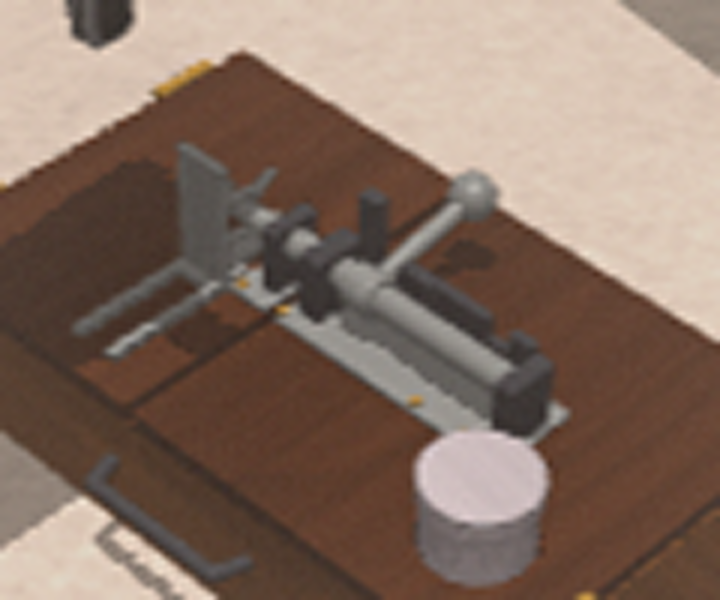

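View pics/wrist19.png

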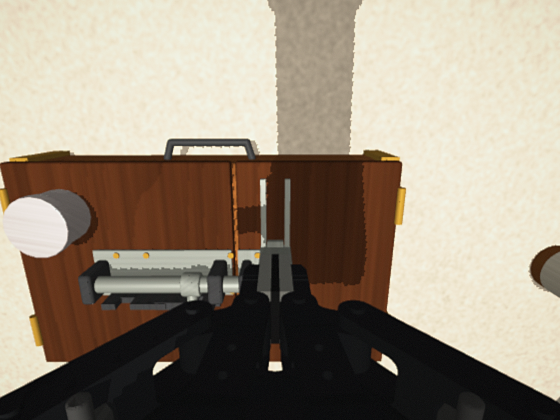

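Request:
{"fn": "drive_tool", "kwargs": {"commands": [{"linear":[-0.035,-0.01,0],"dr":[0,0.4,0],"jaw":1},{"linear":[-0.04,-0.02,0],"dr":[0,0,0],"jaw":1},{"linear":[-0.04,-0.02,0],"dr":[0,0,0],"jaw":1},{"linear":[-0.01,0,0],"dr":[0,0,0],"jaw":1},{"linear":[0,0,0],"dr":[0,0,0],"jaw":1}]}}

```text
clock: 16.9
tcp_pos: [0.6296, 0.0518, 0.2449]
orientation: [0.269, -3.109, 0.005]
contact_force: [-0.2, -0.5, -0.1]
grip_width: 0.0003
```

```bash
python3 -c "
from h import *
from fit import proj
plan((44,-9,250))
c,im=snap('wrist','w20.png')
cv2.imwrite('pics/w20z.png',cv2.resize(im[0:300,150:550,::-1],None,fx=2,fy=2,interpolation=2))
for P in [(70,-9.5,131),(0,14,129),(0,41,129),*[(x,y,164) for x in (-47,-34,-25,-20) for y in (55,85)]]: print(P,((proj(c,ch(P))-[150,0])*2).round(1))
"
```

```text
t 16.9 tcp chest [ 40.   18.6 245.9] F [-0.2 -0.5 -0.1] w 0.0003
turn deg [-0.08 -1.19 -0.1 ]
shift tool now (mm) [ -4.  -27.6  -4.1]  after turn [ -4.  -27.6  -4.1]
R [[-0.985, -0.172, -0.02], [-0.172, 0.985, -0.005], [0.021, -0.001, -1.0]] q [-0.37  0.41  0.25  1.65 -0.11  1.12  1.66]
(70, -9.5, 131) [182.4 488.7]
(0, 14, 129) [237.4 320.3]
(0, 41, 129) [305.7 320.2]
(-47, 55, 164) [360.6 186.2]
(-47, 85, 164) [452.9 186. ]
(-34, 55, 164) [358.9 227.9]
(-34, 85, 164) [449.8 227.8]
(-25, 55, 164) [357.8 256.1]
(-25, 85, 164) [447.7 255.9]
(-20, 55, 164) [357.2 271.4]
(-20, 85, 164) [446.6 271.3]
```

View pics/w20z.png

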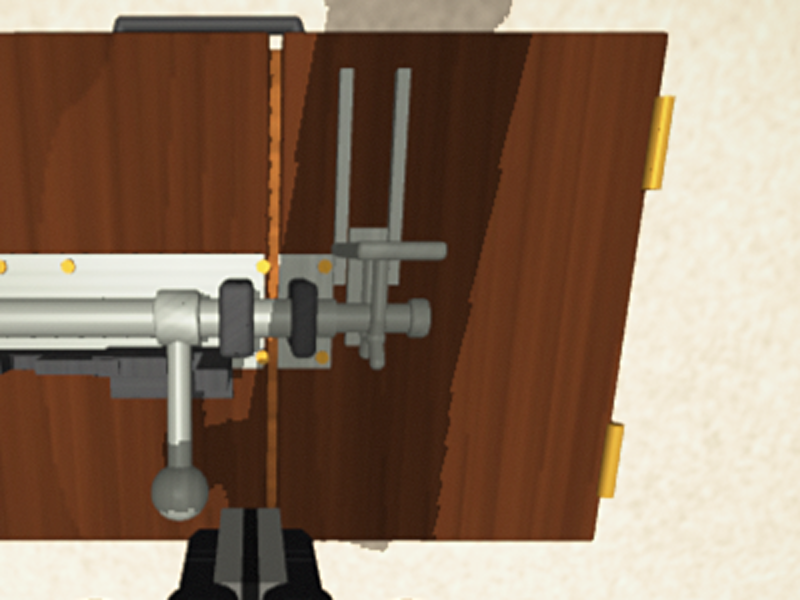

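```bash
python3 -c "
import cv2
im=cv2.imread('pics/w13.png'); cv2.imwrite('pics/w13z.png',cv2.resize(im[0:200,300:560],None,fx=3,fy=3,interpolation=2))
im=cv2.imread('pics/w20.png'); cv2.imwrite('pics/w20y.png',cv2.resize(im[0:200,260:500],None,fx=3,fy=3,interpolation=2))
"
```

```text
(no output)
```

View pics/w13z.png

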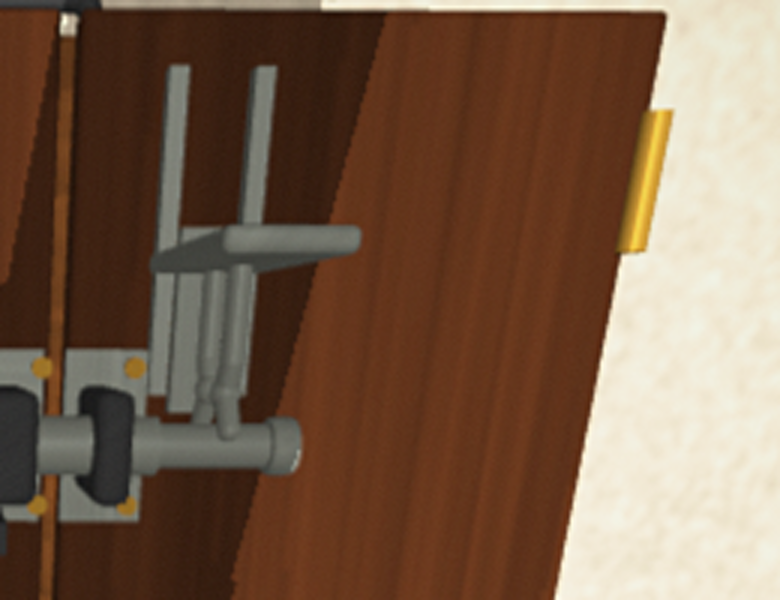

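View pics/w20y.png

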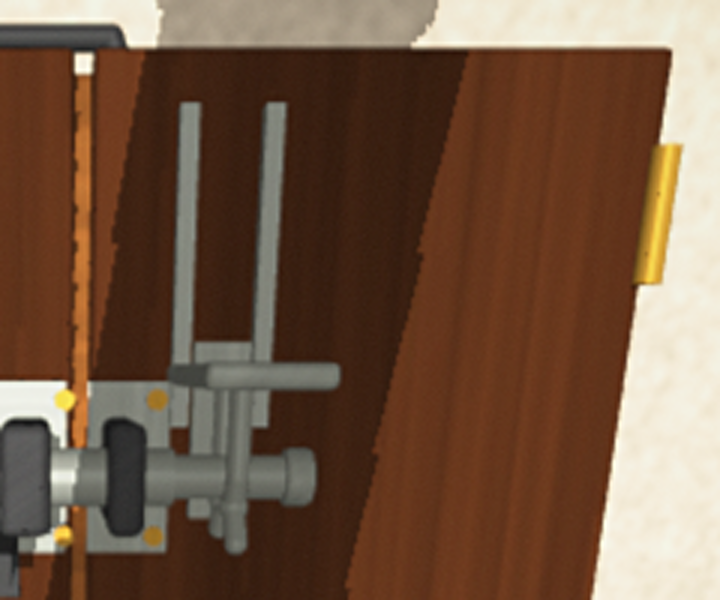

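```bash
python3 - <<'E'
from h import *
from fit import proj,chest
from scipy.optimize import least_squares
c20=viewer.calibration('wrist'); 
# reconstruct w13 calibration from tool->camera relation
o=monitor.get_obs(); R=Ro.from_rotvec(o['orientation']).as_matrix()
A=c20['R']@R; b=c20['R']@o['tcp_pos']+c20['t']
R13=Ro.from_rotvec([-0.276,3.121,-0.001]).as_matrix(); p13=np.array([.639,.025,.2485])
c13=dict(K=c20['K'],R=A@R13.T); c13['t']=b-c13['R']@p13
D={'13':(c13,[((-113,190,90),(521.7,4.3)),((-113,-190,90),(52,3)),((113,-190,90),(93,258)),((113,190,90),(474,258)),((70,-9.5,131),(273,236))],(397,79.7)),
 '20':(c20,[((-113,190,90),(483.3,16.3)),((113,190,90),(446.5,270)),((-113,28.5,90),(150+276/2,34/2)),((70,-9.5,131),(240,246))],(350.8,125.2))}
for k,(c,L,tab) in D.items():
  for zfix in(0,1):
    f=lambda p:np.concatenate([proj(c,chest([*p[:3],p[3] if not zfix else -.001],P))-u for P,u in L]+[(np.array(p[:4])-[.5935,.0265,.1745,-.001])*100])
    s=least_squares(f,[.5935,.0265,.1745,-.001]); pz=s.x.copy(); 
    if zfix: pz[3]=-.001
    g=least_squares(lambda q:proj(c,chest(pz,(q[0],q[1],164)))-tab,[-40,70])
    print(k,s.x.round(4),s.fun.round(1),'tab',g.x.round(1))
E
```

```text
13 [ 0.5941  0.0263  0.174  -0.0017] [ 0.  -0.4 -1.  -0.3  1.5  1.2 -1.5  2.2  1.  -2.1  0.1 -0.  -0.1 -0.1] tab [-49.1  70.1]
13 [ 0.5942  0.0263  0.174  -0.001 ] [ 0.6 -0.6 -1.6 -0.5  1.1  1.5 -1.1  2.5  1.  -1.8  0.1 -0.  -0.1  0. ] tab [-49.1  69.9]
20 [ 0.5939  0.0262  0.1735 -0.0018] [ 0.6  0.4  0.1  0.8 -1.6 -0.   1.  -1.   0.  -0.  -0.1 -0.1] tab [-27.7  69.9]
20 [ 0.5939  0.026   0.1734 -0.001 ] [ 0.9  0.2  0.3  1.2 -1.8 -0.3  0.7 -0.7  0.  -0.  -0.1  0. ] tab [-27.8  69.9]
```

```bash
python3 - <<'E'
from h import *
C={n:viewer.calibration(n) for n in('scene','side')}
P={n:c['K']@np.c_[c['R'],c['t']] for n,c in C.items()}
def tri(a,b):
    X=cv2.triangulatePoints(P['scene'],P['side'],np.array(a,float).reshape(2,1),np.array(b,float).reshape(2,1)); return tochest((X[:3]/X[3]).ravel())
def circ(f,roi):
    im=cv2.imread('pics/'+f); x,y,w,h=roi; z=cv2.resize(im[y:y+h,x:x+w],None,fx=10,fy=10,interpolation=2); cv2.imwrite('pics/ball_'+f,z)
circ('scene0.png',(235,220,30,30)); circ('scene19.png',(255,225,30,30)); circ('side0.png',(312,170,30,30)); circ('side19.png',(294,157,30,30))
cv2.imwrite('pics/balls.png',np.hstack([cv2.resize(cv2.imread('pics/ball_'+f),(200,200)) for f in('scene0.png','scene19.png','side0.png','side19.png')]))
print(tri(((243.5)/5-.5+200,(297.5)/5-.5+175),((559.5)/4.8-.5+210,184.5/4.8-.5+145)))
print(tri((392.5/6-.5+205,392.5/6-.5+175),(473.5/6-.5+230,195.5/6-.5+140)))
E
```

```text
[ 70.3290847  -75.39858777 132.19799329]
[ 70.91627887  -9.98679924 131.85760325]
```

View pics/balls.png

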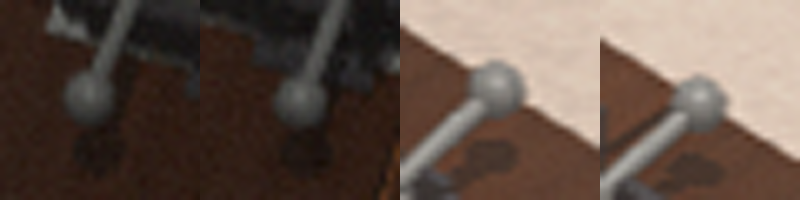

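```bash
python3 -c "
from h import *
o=monitor.get_obs(); print(o['clock'],o['contact_force'],np.abs(o['qvel']).max())
print(job.hand_in())"
```

```text
16.95 [ 0.39083552 -0.51440705 -1.14648214] 0.026767871983486936
the job is handed in; nothing more can be done
None
```

The chest is locked: the bolt is across in the keeper, its handle is down in the far notch, and the spring clip is on the neck. I handed the job in at about 17 s with the gripper clear of everything. No verdict was reported.

**Bolt:**
- I pinched the ball, lifted the handle to about 0.75 rad and slid the bolt until the stalk met the end wall, where the force rose to 12 N.
- I then backed off 2 mm, lowered the handle to the bottom of the notch and let go.
- Afterwards the two fixed cameras put the ball at chest (71, -10, 132) mm. It was (70, -75, 132) mm at the start, so it sits at the same fully down height and has moved about 65 mm along.

**Clip:**
- The push rose to about 8 N, dropped to about 1.5 N as the jaws passed the neck, then stopped firmly at about 19 N.
- The wrist view shows the pinched part of the jaws past the neck.

**One figure did not match:** the tab measured only about 21.4 mm of travel, give or take 1 mm, not the full 27 mm. The jaw position in the pictures suggests the clip started about 6 mm forward rather than fully back. Taken with the drop in force and the hard stop, I judged it to be home.

**Bystanders:** I never touched the tin, bottle or hammer. The tin looks unmoved in the last views, but I did not re-measure the bottle or the hammer.

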